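# Pack a sake set and a tea set from the pottery stock

## Robot

A 6-joint arm with a two-finger parallel gripper is mounted at the origin on the work surface. World frame = base frame: x ahead of the robot, y to its left, z up, the work surface at z = 0. Lengths are in mm, angles in rad, forces in N, time in s.
With the tool pointing down it reaches from about 350 to 775 mm from the base axis. Payload 7.3 kg.
Tool frame: the origin (TCP) lies on the mounting face of the last link; the fingertips stand 178 mm ahead of it and the grasp point (between the pads) lies 159 mm ahead of it; z points along the fingers, y is the line along which they close (so a half turn about z gives the same grasp; the last joint's range is limited). The gripper opens to 92 mm and grips with 3 to 60 N. Pads are 19 mm wide; open, the fingers measure 130 mm over their backs; the gripper's body (75 mm by 190 mm) begins 47 mm behind the grasp point.
Start: joints at [-1.461, 0.342, 1.524, -0, 1.275, -0.146], TCP at [132.855, -507.915, 404.741] pointing down, gripper open.
Joint ranges: [-2.53, 2.53], [-0.77, 2.02], [0.04, 2.7], [-1, 4.14], [0.28, 2.66], [-3.11, 3.11]. Speed limits (rad/s): [2.57, 2.57, 3.14, 3.14, 3.14, 3.14].

## Interface

Orientations are given as [roll, pitch, yaw] about the fixed x, y, z axes, in that order (R = Rz(yaw) Ry(pitch) Rx(roll)).
In Python, from plant import bot, imaging, monitor gives the robot as it stands (bot), with the cameras (imaging) and the readings (monitor).
- The arm moves only by the tool shift_gripper, called after "Emit:" as name(argument=value, ...), one argument or row to a line, values as JSON. Schema: {"type":"object","properties":{"rows":{"type":"object","properties":{"steps":{"type":"array","items":{"type":"array","items":{"type":"number"},"minItems":5,"maxItems":5},"minItems":1,"maxItems":5}},"additionalProperties":false,"required":["steps"]},"only":{"type":"string"},"quiet":{"type":"boolean"},"lines":{"type":"string"}},"required":["rows"],"additionalProperties":false}. rows is an object whose key "steps" holds a list of rows, 1 to 5 of them, each of 5 numbers: the finger opening in mm, then dx, dy, dz in parts of the range, where 1.0 means 750 mm, then a turn about the tool's z in a scale on which 1.0 is pi/2 rad; each row is the pose to reach, as a shift and turn from the pose commanded when the call began, along the tool's axes at that moment; what a row does not reach only later rows make up. A row lasts 1/8 s, in which the tool goes at most 62.5 mm and 0.188 rad, less where a joint would pass 70% of its speed; a pose out of reach is approached as far as the arm can. The fingers move at their own pace and stop on an object; the grip force is fixed at half the most. Time passes only in rows, so rows that do not move let the fingers close. The tool returns the time, the measured TCP pose, the force, the opening and the grip force at its end. only (a regular expression) keeps the lines of the reply that match it, lines (a string "A,B") keeps lines A to B, and quiet returns only ok. No shift or turn number may pass 1 either way. Input that does not fit is refused with a message, and nothing moves.
- monitor.get_obs(): the state, without advancing time (a new reading comes with each control period).
- imaging.capture(name): name is "side" or "top"; returns a dict with "color" (400x640x3 uint8, red, green, blue), "K" (3x3 intrinsics, pixels), "R" (3x3) and "t" (3): a world point X has camera coordinates R X + t. Camera axes: x right, y down, z forward; pixel columns grow to the right and rows downward; lengths in mm; the calibration is good to about 2 mm. A picture is of the moment at which its call begins. There is no depth.
- bot.close_job(): hands the job in; it is judged then, once.
The state is a dict: "time": time; "joint_positions": joint angles; "dq": joint speeds; "tau": joint torques, N m; "tool_pos": TCP position; "tcp_rot": TCP orientation; "contact_force": force on the tool from outside, world axes, zero at the start; "moment": the same for the moment, N m; "grip_width": finger opening in mm; "finger_force": force on a finger pad.
Only numpy, scipy, OpenCV 4.12 (cv2) and the standard library are available. Lean on these libraries where they do the work, as an engineer would, in place of code of your own. Each camera call takes 0.05 s, during which the arm holds its last target. There are 200 camera calls.

## Task

Pack two gift sets from the stock on the board: in the tray with two rectangular compartments put the sake flask in the larger one and the small sake cup in the smaller one; in the tray with the round collar stand the tea jar inside the collar, with its lid fitted on it, and the teacup in the open space beside it. Everything sits upright and flat in its place. Tip nothing over, and leave the bud vase, the rice bowl and the brush where they are.

Things in the scene. Friction and masses are not known exactly. Their poses are not given: they have to be found in the camera images.
- flask: Sake flask, white ceramic, 260 g, 135 mm tall: round belly 64 mm across (18 to 45 mm above the foot), shoulder up to 84 mm, then a straight neck 26 mm across (84 to 122 mm up) and a lip 36 mm across (up to 135 mm) with a dark mouth. Starts upright on a plywood board 10 mm thick. Origin: centre of underside, z up; round.
- sake_cup: Small sake cup, white ceramic, open, about 50 g, 42 mm tall, nearly straight sides, 42 mm across outside, wall 3 mm. Starts upright on a plywood board 10 mm thick. Origin: centre of underside, z up; round.
- teacup: Teacup, white ceramic, open, about 180 g, 85 mm tall, nearly straight sides, 56 mm across outside, wall 4 mm. Starts upright on a plywood board 10 mm thick. Origin: centre of underside, z up; round.
- jar: Tea jar without its lid, white ceramic, squat and open, about 220 g, 56 mm tall, straight sides, 62 mm across outside, with a broad flat rim (wall 9 mm, mouth 44 mm across). Starts upright on a plywood board 10 mm thick. Origin: centre of underside, z up; round.
- lid: Lid of the tea jar, white ceramic, 60 g, 34 mm tall: below, a plug 36 mm across, 8 mm deep, tapered foot (enters the jar's mouth with 4 mm to spare all round); a flange 54 mm across, 8 to 14 mm up, that rests on the jar's rim; on top a knob 18 mm across, 14 to 34 mm up. Fitted, its origin is 48 mm above the jar's. Starts on its plug on a board 10 mm thick. Origin: centre of underside, z up; round.
- vase: Bud vase, white ceramic, a slim open cylinder 42 mm across and 110 mm tall. Not part of either set: to be left standing among the stock on the ware board. Origin: centre of the underside.
- bowl: Rice bowl, white ceramic, 96 mm across the rim, 50 mm tall, on the ware board. Not part of either set: to be left alone. Origin: centre of the underside.
- brush: Brush, 170 mm long, lying on the table near the robot. To be left alone. Origin: near its middle, x along the brush.
- sake_tray: Tray for the sake set, pale wood, fixed: 200 mm (its x) by 92 mm (its y), 20 mm tall, walls 6 mm, floor 6 mm thick. A straight divider as tall as the walls parts it into two rectangular compartments 80 mm wide in y: the larger, 108 mm long, centred at x = -40 mm; the smaller, 74 mm long, at x = +57 mm. Origin: centre of underside, on the table, z up; any yaw.
- tea_tray: Tray for the tea set, pale wood, fixed: 212 mm (its x) by 108 mm (its y), 20 mm tall, walls 6 mm, floor 6 mm thick. A round collar (ring as tall as the walls, inside 84 mm across, outside 92 mm) is centred at x = -52 mm; the rest is one open space 96 mm wide in y, from x = -6 to +100 mm, its middle at x = +47 mm. Origin: centre of underside, on the table, z up; any yaw.

How it is judged (in metres and radians):
At the end, for the whole second after the job is handed in: Each piece on the floor of its own compartment; lid seated on the jar (within 7 mm of centre, flange on the rim); all upright within 0.12 rad, released and at rest; vase, bowl and brush within 30 mm of where they began (x of flask in the frame of sake_tray between -0.068 and -0.01 m and y of flask in the frame of sake_tray between -0.016 and 0.016 m and z of flask in the frame of sake_tray between 0.002 and 0.01 m and angle between each of flask, sake_cup, jar, teacup, lid's own z axis and vertical below 0.12 rad and linear speed of each of flask, sake_cup, jar, teacup, lid below 0.02 m/s and x of sake_cup in the frame of sake_tray between 0.034 and 0.08 m and y of sake_cup in the frame of sake_tray between -0.026 and 0.026 m and z of sake_cup in the frame of sake_tray between 0.002 and 0.01 m and x of jar in the frame of tea_tray between -0.067 and -0.037 m and y of jar in the frame of tea_tray between -0.015 and 0.015 m and z of jar in the frame of tea_tray between 0.002 and 0.01 m and x of teacup in the frame of tea_tray between 0.01 and 0.078 m and y of teacup in the frame of tea_tray between -0.026 and 0.026 m and z of teacup in the frame of tea_tray between 0.002 and 0.01 m and horizontal distance between lid and jar below 0.007 m and z of lid in the frame of jar between 0.045 and 0.051 m and distance of each of vase, bowl, brush from where it was at the start of the episode below 0.03 m); the robot touches nothing.
It fails at once if a piece of pottery is tipped over (more than 0.7 rad) (angle between any of flask, sake_cup, teacup, jar, lid, vase, bowl's own z axis and vertical above 0.7 rad).
It fails at once if the vase, the bowl or the brush is moved more than 30 mm (distance of any of vase, bowl, brush from where it was at the start of the episode above 0.03 m).
It also fails if it takes over 122 s, if anything falls off the work surface, if the arm or the gripper's body presses on something with over 40 N, if the wrist force passes 120 N, or if a joint passes its speed limit or range.

## Working session

There is one attempt and no reset: what is moved stays moved. The work goes in short steps, Python scripts to look and compute and a tool call to move; the robot and the scene stay as the last step left them, time stands still between calls to the robot, and variables do not carry over. Pictures are saved under pics/ and viewed, at most 15 in all, crops included, and the job is handed in when it is done.

```bash
ls; mkdir -p pics; python3 - <<'E'
from plant import bot, imaging, monitor
import cv2,numpy as np
for n in("top","side"):
    d=imaging.capture(n); cv2.imwrite(f"pics/{n}0.png",d["color"][:,:,::-1]); np.savez(f"{n}0.npz",**d)
    print(n,d["K"].round(1).tolist(),d["R"].round(3).tolist(),d["t"].round(1).tolist(), (-d["R"].T@d["t"]).round())
print(monitor.get_obs())
E
```

```text
pics
plant.py
top [[397.4, 0.0, 318.5], [0.0, 397.4, 202.3], [0.0, 0.0, 1.0]] [[0.018, -1.0, -0.005], [-0.997, -0.018, -0.079], [0.078, 0.007, -0.997]] [37.5, 528.2, 1048.6] [ 444.   40. 1087.]
side [[364.7, 0.0, 319.2], [0.0, 364.7, 202.6], [0.0, 0.0, 1.0]] [[-0.747, -0.665, -0.011], [-0.324, 0.378, -0.867], [0.58, -0.644, -0.498]] [417.1, 196.0, 750.6] [-61. 687. 548.]
{'time': 0.1, 'joint_positions': array([-1.46099855e+00,  3.42645147e-01,  1.52490092e+00,  2.91516685e-05,
        1.27539051e+00, -1.45984863e-01]), 'dq': array([ 1.56882606e-04, -1.19169634e-03, -3.54843189e-03, -1.18310393e-03,
        8.04245752e-05,  2.20524654e-04]), 'tau': array([ 1.57524250e-03, -4.32006276e+01, -2.44694334e+01,  7.19344220e-02,
        5.26093191e-02, -4.11066185e-05]), 'tool_pos': array([ 132.84685906, -507.79664667,  404.12557578]), 'tcp_rot': array([-3.14026708e+00, -2.23077675e-04,  2.55773988e-01]), 'contact_force': array([-0.65926753, -0.72043719,  0.21812616]), 'moment': array([ 0.0106508 , -0.03397292, -0.01297791]), 'finger_force': 0.0, 'grip_width': 91.90398554937879}
```

View pics/top0.png

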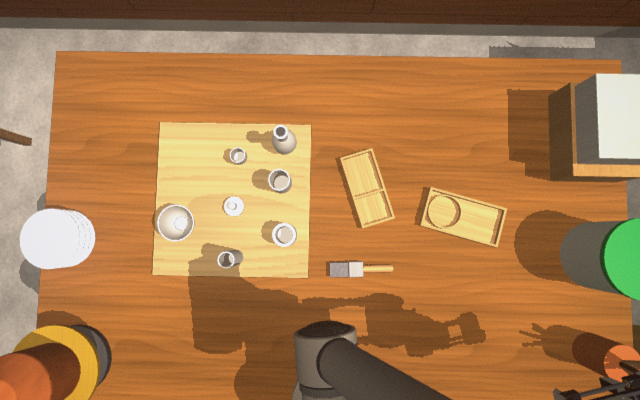

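View pics/side0.png

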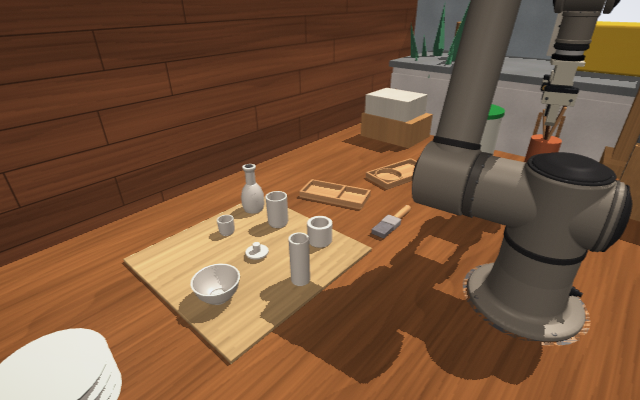

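Top view: flask (284,138), sake cup (238,156), teacup (280,181), lid (233,206), jar (284,235), vase (228,260), bowl (175,222), sake tray about (367,188), tea tray about (463,216). The side view agrees. I'll zoom in on the crops to measure.

```bash
python3 - <<'E'
import cv2,numpy as np
im=cv2.imread("pics/top0.png")
def crop(n,x0,x1,y0,y1,s,g=10):
    c=cv2.resize(im[y0:y1,x0:x1],None,fx=s,fy=s,interpolation=cv2.INTER_CUBIC)
    for x in range(x0,x1,g): cv2.line(c,((x-x0)*s,0),((x-x0)*s,6 if x%50 else 14),(0,0,255),1); 
    for y in range(y0,y1,g): cv2.line(c,(0,(y-y0)*s),(6 if y%50 else 14,(y-y0)*s),(0,0,255),1)
    cv2.imwrite(n,c)
crop("pics/stock.png",210,310,120,270,4)
crop("pics/trays.png",330,515,140,260,4)
hsv=cv2.cvtColor(im,cv2.COLOR_BGR2HSV)
m=((hsv[...,1]<60)).astype(np.uint8); m[:, :150]=0;m[:,310:]=0;m[:120]=0;m[278:]=0
n,l,s,c=cv2.connectedComponentsWithStats(m)
for i in range(1,n):
    if s[i][4]>30:print(s[i],c[i].round(1))
E
```

```text
[273 125  23  28 495] [283.3 139. ]
[230 147  17  17 212] [237.5 155.1]
[268 169  23  23 393] [279.3 180.5]
[224 197  20  19 314] [233.5 206. ]
[ 157  205   37   37 1077] [175.1 222.5]
[272 223  25  24 467] [283.8 234.4]
[217 251  26  17 270] [229.5 258. ]
```

View pics/stock.png

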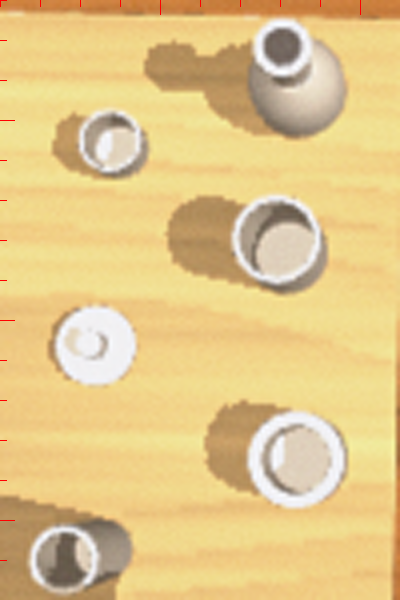

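View pics/trays.png

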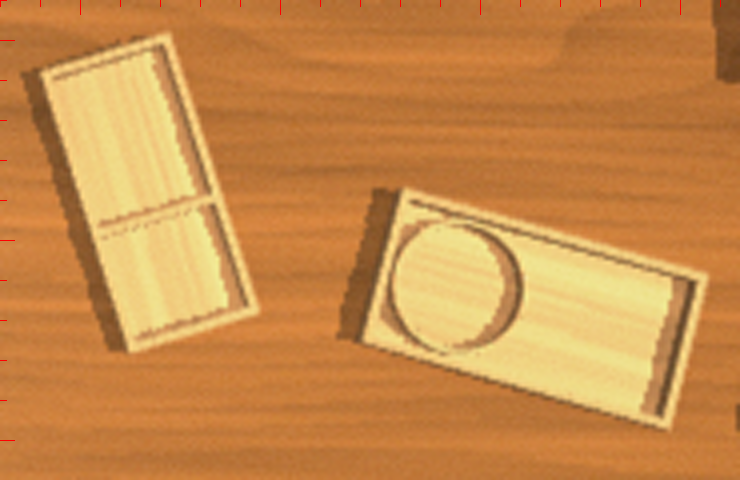

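```bash
cat > h.py <<'E'
import cv2,numpy as np
def ray(d,u,v,z):
    R,t,K=d["R"],d["t"],d["K"]
    c=-R.T@t; r=R.T@np.linalg.solve(K,[u,v,1.]); return (c+r*(z-c[2])/r[2])[:2]
def proj(d,X):
    p=d["K"]@(d["R"]@np.array(X,float)+d["t"]); return (p[:2]/p[2]).round(1)
E
python3 - <<'E'
from h import *
d=np.load("top0.npz"); s=np.load("side0.npz")
c=lambda X,Y,x0,y0:((X+.5)/4+x0-.5,(Y+.5)/4+y0-.5)
O={"flask":(282,46,145),"sake_cup":(112,142,52),"teacup":(277,240,95),"lid":(95,346,23),"jar":(297,459,66),"vase":(64,559,120)}
W={"flask":58,"sake_cup":67,"teacup":90,"lid":81,"jar":98,"vase":68}
for k,(X,Y,z) in O.items():
    u,v=c(X,Y,210,120); p=ray(d,u,v,z)
    w=np.linalg.norm(ray(d,u+W[k]/4,v,z)-p)
    print(k,p.round(1),"r",np.hypot(*p).round(),"diam",w.round(1),"side base/top",proj(s,[*p,10]),proj(s,[*p,z]))
T={"sake":[(42,72),(168,33),(259,312),(131,352)],"tea":[(361,342),(402,188),(708,274),(670,429)]}
for k,C in T.items():
    P=np.array([ray(d,*c(X,Y,330,140),20) for X,Y in C])
    L=np.linalg.norm(P-np.roll(P,-1,0),axis=1)
    m=P.mean(0)
    a=(P[2]+P[3]-P[0]-P[1]) if k=="sake" else (P[2]+P[3]-P[0]-P[1]); a/=np.linalg.norm(a)
    print(k,m.round(1),"sides",L.round(),"x axis",a.round(3))
    for x in ((-40,57) if k=="sake" else(-52,47)): print(x,(m+a*x).round(1))
E
```

```text
flask [688.4 141.8] r 703.0 diam 35.0 side base/top [252.9 208.8] [247.9 165.9]
sake_cup [646.2 262.4] r 697.0 diam 44.3 side base/top [227.1 232.2] [224.9 218.6]
teacup [577.1 147.1] r 596.0 diam 56.6 side base/top [277.7 223.3] [275.5 195.7]
lid [513.  275.3] r 582.0 diam 54.5 side base/top [256.3 255.3] [255.8 250.9]
jar [440.  133.8] r 460.0 diam 62.8 side base/top [318.9 240.6] [318.7 221.8]
vase [377.4 268.1] r 463.0 diam 41.1 side base/top [299.3 279.2] [297.2 237.7]
sake [570.2 -83.5] sides [ 90. 199.  90. 199.] x axis [-0.95  -0.314]
-40 [608.2 -70.9]
57 [ 516.  -101.4]
tea [ 496.1 -342.1] sides [108. 212. 107. 212.] x axis [-0.256 -0.967]
-52 [ 509.4 -291.8]
47 [ 484.1 -387.5]
```

The rows are not in the units I measure in: shifts go in shares of 750 mm and turns go in shares of pi/2 rad. I convert before sending: 209 mm / 750 = 0.2787, -186 mm / 750 = -0.248, -0.82 rad / 1.5708 = -0.522.

Emit:
shift_gripper(
  rows={"steps": [[92,0.056,-0.0493,0,-0.0637],[92,0.112,-0.0987,0,-0.1783],[92,0.168,-0.148,0,-0.2928],[92,0.224,-0.1973,0,-0.4074],[92,0.2787,-0.248,0,-0.522]]},
)

```text
time: 0.72
tool_pos: [288.6, -273.5, 404.6]
tcp_rot: [3.142, -0.0, 1.081]
contact_force: [1.3, -0.1, 0.1]
grip_width: 91.8
finger_force: 0.0
```

Emit:
shift_gripper(
  rows={"steps": [[92,0,0,0,-0.1146],[92,0,0,0,-0.2292],[92,0,0,0,-0.3151],[92,0,0,0,-0.3151],[92,0,0,0,-0.3151]]},
)

```text
time: 1.35
tool_pos: [287.9, -275.1, 404.6]
tcp_rot: [-3.141, -0.0, 1.568]
contact_force: [0.8, 0.1, 0.2]
grip_width: 91.9
finger_force: 0.0
```

Converted, 270 mm / 750 = 0.36, 216 mm / 750 = 0.288.

Emit:
shift_gripper(
  rows={"steps": [[92,0.072,0.048,0,0],[92,0.144,0.096,0,0],[92,0.216,0.144,0,0],[92,0.288,0.192,0,0],[92,0.36,0.24,0,0]]},
)

```text
time: 1.98
tool_pos: [462.2, -13.2, 404.8]
tcp_rot: [3.141, 0.0, 1.569]
contact_force: [1.4, 0.2, -0.4]
grip_width: 91.6
finger_force: 0.0
```

Emit:
shift_gripper(
  rows={"steps": [[92,0.072,0.048,0,0],[92,0.144,0.096,0,0],[92,0.216,0.144,0,0],[92,0.288,0.192,0,0],[92,0.356,0.2373,0,0]]},
)

```text
time: 2.6
tool_pos: [635.6, 246.7, 404.4]
tcp_rot: [-3.142, 0.0, 1.569]
contact_force: [1.0, 0.1, 0.8]
grip_width: 91.8
finger_force: 0.0
```

Emit:
shift_gripper(
  rows={"steps": [[92,0,0,0.0533,0],[92,0,0,0.1067,0],[92,0,0,0.16,0],[92,0,0,0.16,0],[92,0,0,0.16,0]]},
)

```text
time: 3.22
tool_pos: [635.2, 245.0, 286.3]
tcp_rot: [3.139, -0.001, 1.57]
contact_force: [0.2, 0.4, 0.4]
grip_width: 92.0
finger_force: 0.0
```

```bash
python3 -c "
from plant import bot, imaging, monitor
print(monitor.get_obs()['joint_positions'].round(2))"
```

```text
[ 0.26  0.73  1.2  -0.    1.22  0.26]
```

Converted, 80 mm / 750 = 0.1067, 17.4 mm / 750 = 0.0232.

Emit:
shift_gripper(
  rows={"steps": [[92,0.0232,0.0147,0,0],[92,0.0232,0.0147,0.0333,0],[92,0.0232,0.0147,0.0667,0],[92,0.0232,0.0147,0.1067,0],[92,0.0232,0.0147,0.1067,0]]},
)

```text
time: 3.85
tool_pos: [645.6, 262.2, 204.5]
tcp_rot: [-3.14, 0.001, 1.57]
contact_force: [-0.4, -0.5, 1.5]
grip_width: 91.5
finger_force: 0.0
```

Emit:
shift_gripper(
  rows={"steps": [[10,0,0,0,0],[10,0,0,0,0],[10,0,0,0,0],[10,0,0,0,0],[10,0,0,0,0]]},
)

```text
time: 4.47
tool_pos: [645.7, 262.3, 204.8]
tcp_rot: [3.142, 0.0, 1.571]
contact_force: [0.1, -0.6, -0.3]
grip_width: 46.3
finger_force: 0.1
```

Emit:
shift_gripper(
  rows={"steps": [[10,0,0,-0.0133,0],[10,0,0,-0.0533,0],[10,0,0,-0.1067,0],[10,0,0,-0.16,0],[10,0,0,-0.16,0]]},
)

```text
time: 5.1
tool_pos: [646.3, 262.6, 329.9]
tcp_rot: [3.133, -0.002, 1.571]
contact_force: [1.3, -0.1, -0.0]
grip_width: 41.2
finger_force: 30.0
```

```bash
python3 - <<'E'
from plant import bot, imaging, monitor
from h import *
s=imaging.capture("side"); np.savez("s1.npz",**s)
o=monitor.get_obs(); p=o["tool_pos"]; print(p.round(1),o["grip_width"])
for h in(159,178): print(h,proj(s,[p[0],p[1],p[2]-h]))
cb=p[2]-159-37; u,v=proj(s,[p[0],p[1],cb]); print("cup bottom exp",u,v,"top",proj(s,[p[0],p[1],cb+42]),cb)
x0,y0=int(u)-50,int(v)-70
c=cv2.resize(s["color"][y0:y0+100,x0:x0+100,::-1],None,fx=5,fy=5,interpolation=cv2.INTER_CUBIC);cv2.imwrite("pics/s1.png",c);print(x0,y0)
E
```

```text
[645.8 262.4 327.1] 41.473427109147416
159 [218.2 177.6]
178 [219.4 184.6]
cup bottom exp 220.5 191.2 top [217.9 175.7] 131.1482489834101
170 121
```

View pics/s1.png

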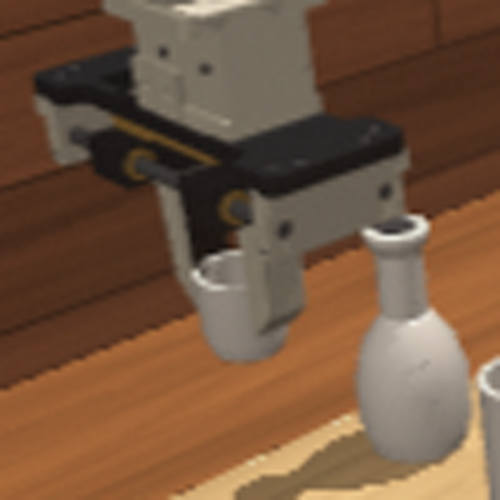

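The cup is held upright, with its bottom at about (218,192) px as expected. Carrying it to the smaller sake compartment.

Converted, -200 mm / 750 = -0.2667, -155 mm / 750 = -0.2067.

Emit:
shift_gripper(
  rows={"steps": [[10,-0.0333,-0.012,0,0],[10,-0.0867,-0.0307,0,0],[10,-0.1467,-0.052,0,0],[10,-0.2067,-0.0733,0,0],[10,-0.2667,-0.0947,0,0]]},
)

```text
time: 5.78
tool_pos: [573.6, 61.0, 323.5]
tcp_rot: [-3.139, 0.0, 1.571]
contact_force: [0.6, 0.1, -0.3]
grip_width: 41.6
finger_force: 30.0
```

Emit:
shift_gripper(
  rows={"steps": [[10,-0.06,-0.0213,0,0],[10,-0.12,-0.0427,0,0],[10,-0.1733,-0.0627,0,0],[10,-0.2067,-0.0747,0,0],[10,-0.2187,-0.0787,0,0]]},
)

```text
time: 6.4
tool_pos: [515.0, -102.8, 323.8]
tcp_rot: [-3.14, -0.001, 1.569]
contact_force: [0.9, 0.4, -1.4]
grip_width: 41.4
finger_force: 30.0
```

Emit:
shift_gripper(
  rows={"steps": [[10,0,0,0.02,0],[10,0,0,0.0667,0],[10,0,0,0.12,0],[10,0,0,0.14,0],[10,0,0,0.14,0]]},
)

```text
time: 7.02
tool_pos: [515.7, -100.9, 218.6]
tcp_rot: [-3.139, -0.001, 1.572]
contact_force: [-0.5, -0.5, 0.1]
grip_width: 41.0
finger_force: 30.0
```

Converted, 15 mm / 750 = 0.02, 12 mm / 750 = 0.016.

Emit:
shift_gripper(
  rows={"steps": [[10,0,0,0.008,0],[10,0,0,0.016,0],[10,0,0,0.02,0],[10,0,0,0.02,0],[10,0,0,0.02,0]]},
)

```text
time: 7.65
tool_pos: [515.7, -101.7, 204.9]
tcp_rot: [3.141, 0.0, 1.571]
contact_force: [1.0, 0.2, 0.6]
grip_width: 41.3
finger_force: 30.0
```

Emit:
shift_gripper(
  rows={"steps": [[10,0,0,0.0013,0],[10,0,0,0.002,0],[10,0,0,0.0027,0],[10,0,0,0.0027,0]]},
)

```text
time: 8.15
tool_pos: [515.7, -101.7, 202.7]
tcp_rot: [-3.142, 0.0, 1.571]
contact_force: [0.6, -0.3, -0.4]
grip_width: 41.6
finger_force: 30.0
```

Converted, 2 mm / 750 = 0.0027, 1 mm / 750 = 0.0013.

Emit:
shift_gripper(
  rows={"steps": [[10,0,0,0.0013,0],[10,0,0,0.0027,0],[10,0,0,0.0027,0]]},
)

```text
time: 8.52
tool_pos: [515.8, -101.7, 202.0]
tcp_rot: [3.141, 0.001, 1.571]
contact_force: [-2.5, 0.6, 12.1]
grip_width: 41.5
finger_force: 30.0
```

Converted, -10 mm / 750 = -0.0133.

Emit:
shift_gripper(
  rows={"steps": [[75,0,0,0,0],[75,0,0,0,0],[75,0,0,0,0],[75,0,0,0,0],[75,0,0,-0.0133,0]]},
)

```text
time: 9.15
tool_pos: [515.4, -101.6, 210.4]
tcp_rot: [-3.14, -0.001, 1.571]
contact_force: [0.8, 0.4, -0.3]
grip_width: 74.8
finger_force: 0.0
```

Emit:
shift_gripper(
  rows={"steps": [[75,0,0,-0.04,0],[75,0,0,-0.1067,0],[75,0,0,-0.1733,0],[75,0,0,-0.2133,0],[75,0,0,-0.2133,0]]},
)

```text
time: 9.78
tool_pos: [515.9, -101.7, 373.9]
tcp_rot: [3.136, 0.002, 1.571]
contact_force: [-0.5, 0.5, -0.5]
grip_width: 75.0
finger_force: 0.0
```

Emit:
shift_gripper(
  rows={"steps": [[75,0.06,0.0427,0,0],[75,0.12,0.0853,0,0],[75,0.18,0.128,0,0],[75,0.24,0.1707,0,0],[75,0.24,0.1707,0,0]]},
)

```text
time: 10.4
tool_pos: [644.5, 81.7, 368.4]
tcp_rot: [-3.139, -0.001, 1.575]
contact_force: [-0.4, 0.2, -0.4]
grip_width: 74.9
finger_force: 0.0
```

Emit:
shift_gripper(
  rows={"steps": [[75,0.0533,0.0373,0,0],[75,0.0847,0.0595,0,0],[75,0.0847,0.0595,0,0],[75,0.0847,0.0595,0,0]]},
)

```text
time: 10.9
tool_pos: [687.9, 140.8, 369.9]
tcp_rot: [-3.14, 0.001, 1.57]
contact_force: [-0.9, 0.5, 0.3]
grip_width: 75.0
finger_force: 0.0
```

```bash
cat > look.py <<'E'
import sys
from plant import bot, imaging, monitor
from h import *
# look.py cam name u0 v0 w h scale
cam,name,u,v,w,h,s=sys.argv[1],sys.argv[2],*map(int,sys.argv[3:8])
d=imaging.capture(cam); np.savez(name+".npz",**d)
cv2.imwrite(f"pics/{name}.png",cv2.resize(d["color"][v:v+h,u:u+w,::-1],None,fx=s,fy=s,interpolation=cv2.INTER_CUBIC))
E
python3 look.py top t2 210 100 250 180 3
```

```text
(no output)
```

View pics/t2.png

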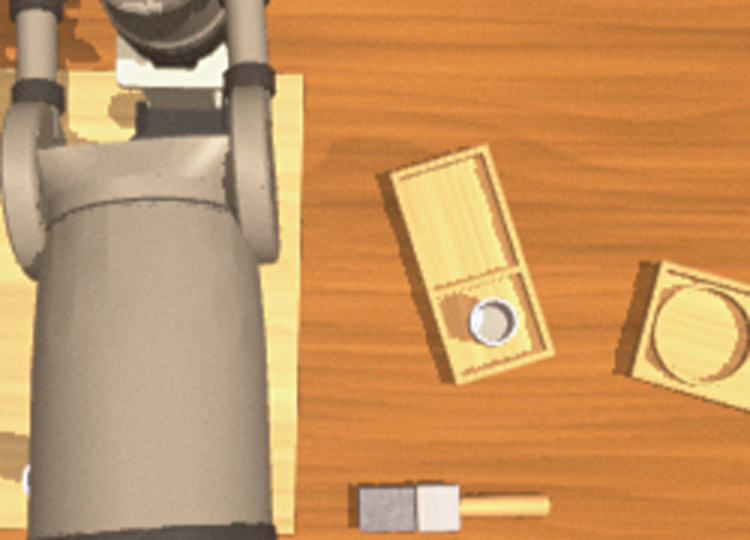

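The sake cup stands flat in the smaller compartment, rim centred at about (374,207) px. Now the flask neck.

Converted, 95 mm / 750 = 0.1267, 80 mm / 750 = 0.1067.

Emit:
shift_gripper(
  rows={"steps": [[75,0.0011,0.0005,0.0267,0],[75,0.0011,0.0005,0.0667,0],[75,0.0011,0.0005,0.1067,0],[75,0.0011,0.0005,0.1267,0],[75,0.0011,0.0005,0.1267,0]]},
)

```text
time: 11.58
tool_pos: [688.4, 141.9, 275.0]
tcp_rot: [-3.14, 0.0, 1.57]
contact_force: [-0.7, -0.2, -0.3]
grip_width: 74.7
finger_force: 0.0
```

Emit:
shift_gripper(
  rows={"steps": [[75,0,0,0,0],[10,0,0,0,0],[10,0,0,0,0],[10,0,0,0,0],[10,0,0,0,0]]},
)

```text
time: 12.2
tool_pos: [688.7, 142.7, 275.8]
tcp_rot: [3.141, 0.0, 1.571]
contact_force: [0.1, 0.1, -0.9]
grip_width: 39.9
finger_force: 0.0
```

Emit:
shift_gripper(
  rows={"steps": [[10,0,0,0,0],[10,0,0,0,0],[10,0,0,0,0]]},
)

```text
time: 12.58
tool_pos: [688.6, 142.6, 275.7]
tcp_rot: [-3.141, 0.0, 1.571]
contact_force: [-0.4, 0.4, 0.4]
grip_width: 33.9
finger_force: 30.0
```

```bash
python3 look.py side s3 205 125 100 100 6
```

```text
(no output)
```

View pics/s3.png

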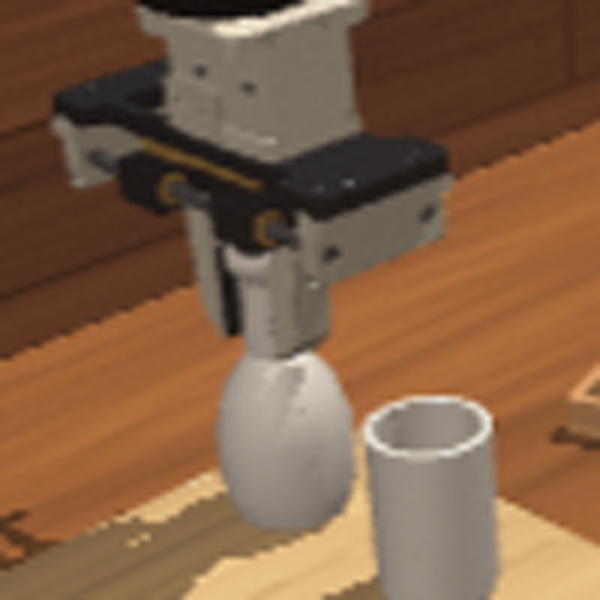

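The flask stands between the fingers, but the width of 34 mm suggests the pads caught the 36 mm lip edge, and it leans slightly. I'll open, rise and grip squarely on the lip.

Converted, -5 mm / 750 = -0.0067.

Emit:
shift_gripper(
  rows={"steps": [[75,0,0,0,0],[75,0,0,0,0],[75,0,0,0,0],[75,0,0,0,0],[75,0,0,-0.0067,0]]},
)

```text
time: 13.25
tool_pos: [688.6, 142.6, 280.4]
tcp_rot: [-3.141, 0.0, 1.571]
contact_force: [0.5, -0.2, 0.5]
grip_width: 74.6
finger_force: 0.0
```

Emit:
shift_gripper(
  rows={"steps": [[75,0,0,-0.0133,0],[75,0,0,-0.0227,0],[75,0,0,-0.0227,0],[75,0,0,-0.0227,0]]},
)

```text
time: 13.75
tool_pos: [688.6, 142.6, 297.6]
tcp_rot: [-3.141, 0.0, 1.571]
contact_force: [0.1, 0.2, 0.1]
grip_width: 75.2
finger_force: 0.0
```

```bash
python3 look.py side s4 205 125 100 100 6; python3 - <<'E'
from h import *
s=np.load("s4.npz"); 
for z in(10,55,145): print(z,proj(s,[688.4,141.8,z]), (proj(s,[688.4,141.8,z])-[204.6,124.6])*6)
E
```

```text
10 [252.9 208.8] [289.8 505.2]
55 [251.3 195.1] [280.2 423. ]
145 [247.8 165.9] [259.2 247.8]
```

View pics/s4.png

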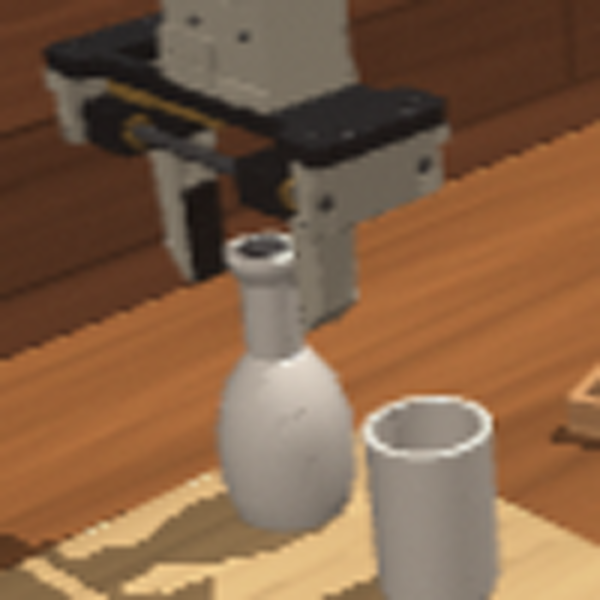

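The flask is upright and its lip is at the predicted pixel. The pads are now level with the lip, so closing.

Emit:
shift_gripper(
  rows={"steps": [[10,0,0,0,0],[10,0,0,0,0],[10,0,0,0,0],[10,0,0,0,0],[10,0,0,0,0]]},
)

```text
time: 14.42
tool_pos: [688.6, 142.6, 297.7]
tcp_rot: [-3.141, 0.0, 1.571]
contact_force: [-0.7, -0.1, 0.3]
grip_width: 33.8
finger_force: 30.0
```

Emit:
shift_gripper(
  rows={"steps": [[10,0,0,0,0],[10,0,0,0,0],[10,0,0,0,0]]},
)

```text
time: 14.8
tool_pos: [688.6, 142.7, 297.7]
tcp_rot: [-3.141, 0.0, 1.571]
contact_force: [-0.6, -0.2, 0.3]
grip_width: 34.0
finger_force: 30.0
```

Emit:
shift_gripper(
  rows={"steps": [[10,0,0,-0.0027,0],[10,0,0,-0.0067,0],[10,0,0,-0.0133,0],[10,0,0,-0.0267,0],[10,0,0,-0.0267,0]]},
)

```text
time: 15.42
tool_pos: [688.9, 142.7, 319.3]
tcp_rot: [3.139, -0.0, 1.571]
contact_force: [0.1, 0.5, -3.1]
grip_width: 33.7
finger_force: 30.0
```

```bash
python3 look.py side s5 205 115 100 110 5
```

```text
(no output)
```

View pics/s5.png

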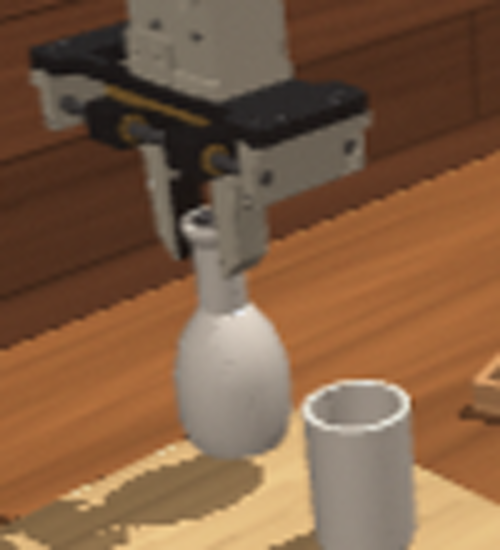

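The flask hangs straight, with its foot at about (250,205) px, clear of the board. Carrying it gently.

Converted, -50 mm / 750 = -0.0667, -45 mm / 750 = -0.06.

Emit:
shift_gripper(
  rows={"steps": [[10,0,0,-0.02,0],[10,0,0,-0.0467,0],[10,-0.0107,-0.004,-0.06,0],[10,-0.0333,-0.012,-0.06,0],[10,-0.0667,-0.0253,-0.06,0]]},
)

```text
time: 16.1
tool_pos: [669.0, 91.5, 361.9]
tcp_rot: [-3.14, 0.0, 1.571]
contact_force: [0.3, 0.3, -2.8]
grip_width: 34.1
finger_force: 30.0
```

Emit:
shift_gripper(
  rows={"steps": [[10,-0.04,-0.0147,0,0],[10,-0.08,-0.0293,0,0],[10,-0.12,-0.0453,0,0],[10,-0.1533,-0.0573,0,0],[10,-0.18,-0.068,0,0]]},
)

```text
time: 16.73
tool_pos: [617.5, -44.4, 362.1]
tcp_rot: [-3.14, 0.0, 1.569]
contact_force: [-1.3, 0.0, -2.9]
grip_width: 34.0
finger_force: 30.0
```

Emit:
shift_gripper(
  rows={"steps": [[10,-0.02,-0.008,0,0],[10,-0.0333,-0.012,0,0],[10,-0.0381,-0.0139,0,0],[10,-0.0381,-0.0139,0,0],[10,-0.0381,-0.0139,0,0]]},
)

```text
time: 17.35
tool_pos: [608.5, -70.4, 362.7]
tcp_rot: [3.142, -0.0, 1.572]
contact_force: [-0.1, -0.7, -3.2]
grip_width: 34.2
finger_force: 30.0
```

Emit:
shift_gripper(
  rows={"steps": [[10,0,0,0.0133,0],[10,0,0,0.0333,0],[10,0,0,0.0533,0],[10,0,0,0.0667,0],[10,0,0,0.0667,0]]},
)

```text
time: 17.98
tool_pos: [608.1, -71.0, 311.4]
tcp_rot: [-3.139, -0.0, 1.571]
contact_force: [0.4, 1.0, -2.6]
grip_width: 33.9
finger_force: 30.0
```

```bash
python3 look.py side s6 280 90 110 130 4
```

```text
(no output)
```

View pics/s6.png

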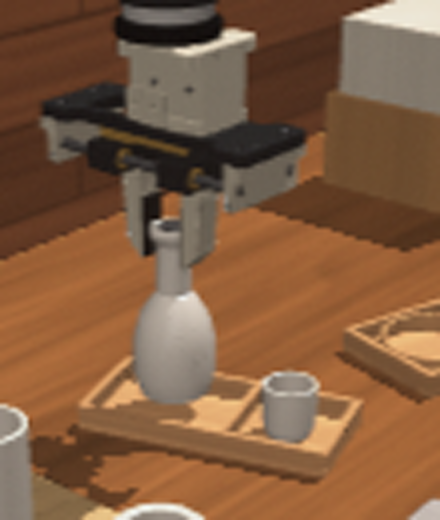

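The flask is upright over the larger compartment, with its foot at about (323,188) px. Lowering it.

Converted, 15 mm / 750 = 0.02, 14 mm / 750 = 0.0187.

Emit:
shift_gripper(
  rows={"steps": [[10,0,0,0.0067,0],[10,0,0,0.0133,0],[10,0,0,0.0187,0],[10,0,0,0.02,0],[10,0,0,0.02,0]]},
)

```text
time: 18.65
tool_pos: [608.3, -71.0, 297.7]
tcp_rot: [-3.142, 0.0, 1.571]
contact_force: [-0.2, -0.2, -2.1]
grip_width: 34.2
finger_force: 30.0
```

Emit:
shift_gripper(
  rows={"steps": [[10,0,0,0.0013,0],[10,0,0,0.0027,0],[10,0,0,0.004,0],[10,0,0,0.004,0]]},
)

```text
time: 19.15
tool_pos: [608.3, -71.0, 294.6]
tcp_rot: [-3.141, 0.0, 1.571]
contact_force: [0.1, 0.1, -2.5]
grip_width: 34.0
finger_force: 30.0
```

Converted, 2 mm / 750 = 0.0027, 1 mm / 750 = 0.0013.

Emit:
shift_gripper(
  rows={"steps": [[10,0,0,0.0013,0],[10,0,0,0.0027,0],[10,0,0,0.0027,0]]},
)

```text
time: 19.52
tool_pos: [608.4, -71.0, 293.6]
tcp_rot: [3.14, 0.0, 1.571]
contact_force: [-1.3, 0.4, 4.0]
grip_width: 34.4
finger_force: 30.0
```

Emit:
shift_gripper(
  rows={"steps": [[80,0,0,0,0],[80,0,0,0,0],[80,0,0,0,0],[80,0,0,0,0],[80,0,0,0,0]]},
)

```text
time: 20.15
tool_pos: [608.3, -71.0, 292.6]
tcp_rot: [-3.142, 0.0, 1.571]
contact_force: [-0.2, -0.2, 0.1]
grip_width: 77.8
finger_force: 0.0
```

Emit:
shift_gripper(
  rows={"steps": [[92,0,0,-0.02,0],[92,0,0,-0.0533,0],[92,0,0,-0.0867,0],[92,0,0,-0.1067,0],[92,0,0,-0.1067,0]]},
)

```text
time: 20.78
tool_pos: [608.4, -71.0, 374.2]
tcp_rot: [3.139, 0.001, 1.571]
contact_force: [-0.1, 0.6, 0.3]
grip_width: 91.9
finger_force: 0.0
```

Emit:
shift_gripper(
  rows={"steps": [[92,0.0467,-0.0387,0,0],[92,0.1,-0.0827,0,0],[92,0.1533,-0.1267,0,0],[92,0.2067,-0.1693,0,0],[92,0.24,-0.1973,0,0]]},
)

```text
time: 21.4
tool_pos: [458.5, 110.5, 371.9]
tcp_rot: [-3.139, 0.0, 1.572]
contact_force: [0.5, -0.4, -0.6]
grip_width: 92.1
finger_force: 0.0
```

Emit:
shift_gripper(
  rows={"steps": [[92,0.0267,-0.0213,0,0],[92,0.0331,-0.0272,0,0],[92,0.0331,-0.0272,0.0533,0],[92,0.0331,-0.0272,0.1067,0],[92,0.0331,-0.0272,0.1467,0]]},
)

```text
time: 22.02
tool_pos: [440.0, 133.2, 260.8]
tcp_rot: [-3.14, 0.001, 1.57]
contact_force: [1.3, -0.2, 0.1]
grip_width: 91.9
finger_force: 0.0
```

Converted, 53 mm / 750 = 0.0707, 40 mm / 750 = 0.0533.

Emit:
shift_gripper(
  rows={"steps": [[92,0.0007,0,0.0267,0],[92,0.0007,0,0.0533,0],[92,0.0007,0,0.0707,0],[92,0.0007,0,0.0707,0],[92,0.0007,0,0.0707,0]]},
)

```text
time: 22.65
tool_pos: [440.2, 134.2, 210.1]
tcp_rot: [3.141, 0.0, 1.571]
contact_force: [0.1, 0.3, 0.1]
grip_width: 91.4
finger_force: 0.0
```

Emit:
shift_gripper(
  rows={"steps": [[40,0,0,0,0],[40,0,0,0,0],[40,0,0,0,0],[40,0,0,0,0],[40,0,0,0,0]]},
)

```text
time: 23.28
tool_pos: [439.9, 134.4, 209.9]
tcp_rot: [3.141, 0.0, 1.571]
contact_force: [-0.6, -0.8, 2.8]
grip_width: 61.9
finger_force: 30.0
```

Emit:
shift_gripper(
  rows={"steps": [[40,0,0,0,0],[40,0,0,0,0]]},
)

```text
time: 23.52
tool_pos: [439.9, 134.4, 209.9]
tcp_rot: [3.141, 0.0, 1.571]
contact_force: [-0.7, 0.6, 5.5]
grip_width: 61.9
finger_force: 30.0
```

Converted, -110 mm / 750 = -0.1467, -100 mm / 750 = -0.1333.

Emit:
shift_gripper(
  rows={"steps": [[40,0,0,-0.0133,0],[40,0,0,-0.0467,0],[40,0,0,-0.0933,0],[40,0,0,-0.1333,0],[40,0,0,-0.1467,0]]},
)

```text
time: 24.15
tool_pos: [440.0, 134.4, 321.3]
tcp_rot: [3.139, -0.0, 1.571]
contact_force: [0.6, 0.3, -2.3]
grip_width: 61.8
finger_force: 30.0
```

Emit:
shift_gripper(
  rows={"steps": [[40,-0.0267,0.004,0,0],[40,-0.08,0.0133,0,0],[40,-0.14,0.0227,0,0],[40,-0.2,0.0327,0,0],[40,-0.26,0.0427,0,0]]},
)

```text
time: 24.78
tool_pos: [471.6, -62.0, 318.7]
tcp_rot: [-3.14, -0.001, 1.571]
contact_force: [0.7, 0.4, -2.4]
grip_width: 61.8
finger_force: 30.0
```

Emit:
shift_gripper(
  rows={"steps": [[40,-0.06,0.0093,0,0],[40,-0.12,0.02,0,0],[40,-0.18,0.0293,0,0],[40,-0.2333,0.038,0,0],[40,-0.2733,0.0447,0,0]]},
)

```text
time: 25.4
tool_pos: [505.1, -267.3, 318.3]
tcp_rot: [-3.14, -0.001, 1.57]
contact_force: [0.0, 0.5, -2.9]
grip_width: 61.9
finger_force: 30.0
```

Emit:
shift_gripper(
  rows={"steps": [[40,-0.024,0.004,0,0],[40,-0.0347,0.0053,0,0],[40,-0.0347,0.0053,0,0],[40,-0.0347,0.0053,0.0533,0],[40,-0.0347,0.0053,0.1067,0]]},
)

```text
time: 26.02
tool_pos: [509.5, -290.4, 239.5]
tcp_rot: [3.14, 0.001, 1.572]
contact_force: [0.6, -0.3, -3.2]
grip_width: 61.7
finger_force: 30.0
```

Emit:
shift_gripper(
  rows={"steps": [[40,0,0,0.0067,0],[40,0,0,0.0133,0],[40,0,0,0.0133,0],[40,0,0,0.0133,0]]},
)

```text
time: 26.52
tool_pos: [509.7, -291.8, 231.1]
tcp_rot: [3.14, 0.001, 1.571]
contact_force: [-0.1, -0.8, -2.0]
grip_width: 61.8
finger_force: 30.0
```

```bash
python3 look.py side s7 330 90 120 120 4
```

```text
(no output)
```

View pics/s7.png

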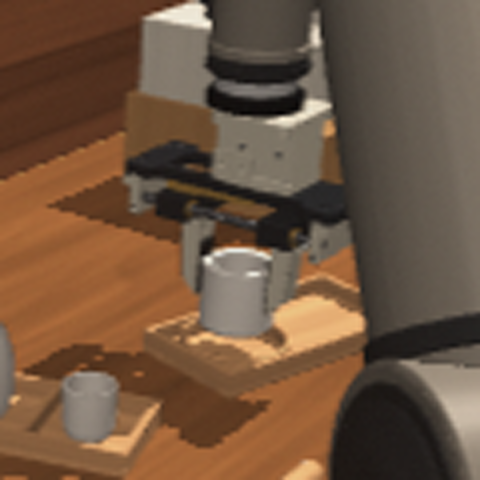

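The jar is upright and centred over the collar, with its foot at about (389,172) px. Lowering it.

Emit:
shift_gripper(
  rows={"steps": [[40,0,0,0.0067,0],[40,0,0,0.0147,0],[40,0,0,0.0227,0],[40,0,0,0.0293,0],[40,0,0,0.0293,0]]},
)

```text
time: 27.2
tool_pos: [509.2, -291.6, 207.1]
tcp_rot: [-3.141, -0.001, 1.571]
contact_force: [-0.3, -0.2, -2.9]
grip_width: 61.8
finger_force: 30.0
```

Emit:
shift_gripper(
  rows={"steps": [[40,0,0,0.0013,0],[40,0,0,0.0027,0],[40,0,0,0.004,0],[40,0,0,0.004,0]]},
)

```text
time: 27.7
tool_pos: [509.4, -291.7, 205.9]
tcp_rot: [3.141, 0.001, 1.571]
contact_force: [-1.9, 1.2, 5.1]
grip_width: 61.9
finger_force: 30.0
```

Converted, -10 mm / 750 = -0.0133.

Emit:
shift_gripper(
  rows={"steps": [[85,0,0,0,0],[85,0,0,0,0],[85,0,0,0,0],[85,0,0,0,0],[85,0,0,-0.0133,0]]},
)

```text
time: 28.32
tool_pos: [509.2, -291.5, 214.3]
tcp_rot: [-3.14, -0.001, 1.571]
contact_force: [-0.9, 0.2, 0.4]
grip_width: 85.0
finger_force: 0.0
```

Emit:
shift_gripper(
  rows={"steps": [[85,0,0,-0.04,0],[85,0,0,-0.1,0],[85,0,0,-0.16,0],[60,0,0,-0.2,0],[60,0,0,-0.2,0]]},
)

```text
time: 28.95
tool_pos: [509.6, -291.8, 368.2]
tcp_rot: [3.136, 0.004, 1.571]
contact_force: [-0.2, -0.4, -1.1]
grip_width: 69.2
finger_force: 0.0
```

Emit:
shift_gripper(
  rows={"steps": [[60,0.0533,0,0,0],[60,0.1267,0,0,0],[60,0.2,0.0013,0,0],[60,0.2733,0.0013,0,0],[60,0.3467,0.002,0,0]]},
)

```text
time: 29.58
tool_pos: [510.3, -29.9, 363.8]
tcp_rot: [-3.14, -0.0, 1.57]
contact_force: [1.5, 0.6, 0.0]
grip_width: 59.6
finger_force: 0.0
```

Emit:
shift_gripper(
  rows={"steps": [[60,0.0733,0,0,0],[60,0.1467,0,0,0],[60,0.22,0.0013,0,0],[60,0.2933,0.0013,0,0],[60,0.3467,0.002,0,0]]},
)

```text
time: 30.2
tool_pos: [511.7, 230.6, 363.6]
tcp_rot: [-3.14, 0.0, 1.572]
contact_force: [0.2, 0.1, -0.3]
grip_width: 60.1
finger_force: 0.0
```

Emit:
shift_gripper(
  rows={"steps": [[60,0.04,0.0004,0,0],[60,0.0627,0.0008,0,0],[60,0.0627,0.0008,0.0267,0],[60,0.0627,0.0008,0.08,0],[60,0.0627,0.0008,0.1333,0]]},
)

```text
time: 30.82
tool_pos: [512.9, 274.7, 263.4]
tcp_rot: [-3.141, 0.0, 1.57]
contact_force: [-0.2, 0.4, -1.2]
grip_width: 60.1
finger_force: 0.0
```

Converted, 56 mm / 750 = 0.0747, 53 mm / 750 = 0.0707.

Emit:
shift_gripper(
  rows={"steps": [[60,0,0,0.0267,0],[60,0,0,0.0533,0],[60,0,0,0.0707,0],[60,0,0,0.0747,0],[60,0,0,0.0747,0]]},
)

```text
time: 31.45
tool_pos: [513.2, 275.2, 209.0]
tcp_rot: [3.141, -0.0, 1.571]
contact_force: [0.1, -0.2, 0.3]
grip_width: 60.2
finger_force: 0.0
```

Emit:
shift_gripper(
  rows={"steps": [[5,0,0,0,0],[5,0,0,0,0],[5,0,0,0,0],[5,0,0,0,0],[5,0,0,0,0]]},
)

```text
time: 32.08
tool_pos: [513.0, 275.3, 208.7]
tcp_rot: [3.141, 0.0, 1.571]
contact_force: [-0.1, -1.2, 0.9]
grip_width: 16.6
finger_force: 30.0
```

Emit:
shift_gripper(
  rows={"steps": [[5,0,0,0,0],[5,0,0,0,0],[5,0,0,0,0]]},
)

```text
time: 32.45
tool_pos: [513.0, 275.4, 208.7]
tcp_rot: [3.142, 0.0, 1.571]
contact_force: [-0.1, -0.5, 0.2]
grip_width: 16.8
finger_force: 30.0
```

```bash
python3 look.py top t8 330 140 185 120 4; python3 look.py side s8 215 180 80 90 6
```

```text
(no output)
```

View pics/t8.png

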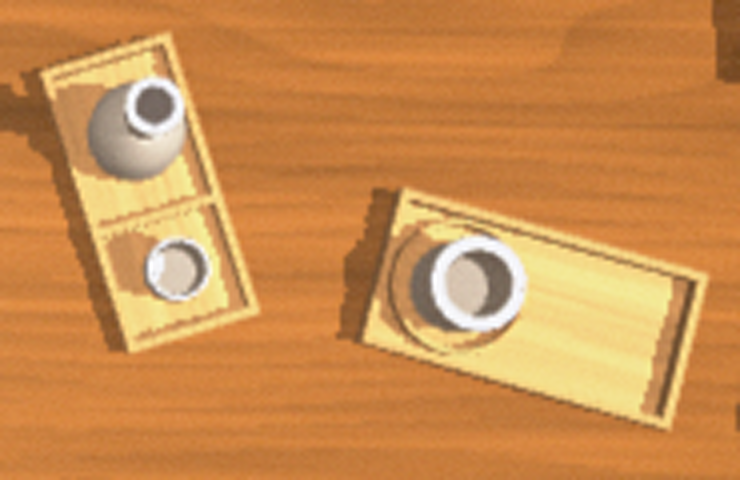

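View pics/s8.png

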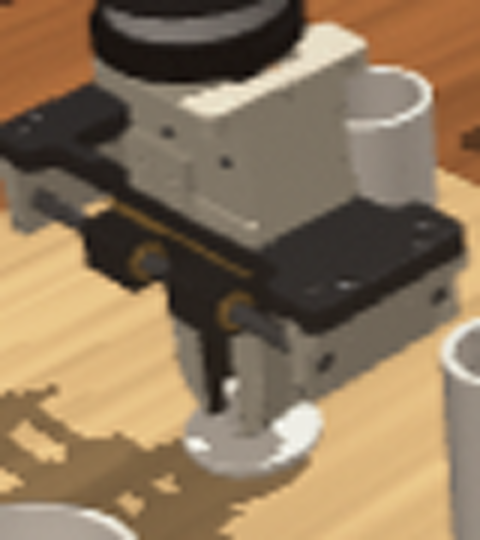

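The flask, sake cup and jar sit in their places, with the jar rim centre at about (449,211) px. The knob is gripped and the lid is flat. Computing the jar's position.

```bash
python3 - <<'E'
from h import *
d=np.load("t8.npz")
c=lambda X,Y:((X+.5)/4+329.5,(Y+.5)/4+139.5)
print("jar",ray(d,*c(476,284),62).round(1)); 
m=np.array([496.1,-342.1]);a=np.array([-.256,-.967])
# bright-rim check: ellipse of bright white pixels around the jar
im=d["color"]; hs=cv2.cvtColor(im,cv2.COLOR_RGB2HSV)
w=((hs[...,1]<45)&(hs[...,2]>215)).astype(np.uint8); w[:,:425]=0;w[:,470:]=0;w[:190]=0;w[235:]=0
C=max(cv2.findContours(w,0,cv2.CHAIN_APPROX_NONE)[0],key=len); (u,v),r=cv2.minEnclosingCircle(C); e=cv2.fitEllipse(C)
p=ray(d,*e[0],62);print(u,v,r,e,ray(d,u,v,62).round(1),p.round(1))
q=p-m; print("tray frame",q@a,q@[-a[1],a[0]])
E
```

```text
jar [ 508.7 -289.3]
449.2796630859375 210.33050537109375 11.795716285705566 ((449.39654541015625, 210.32876586914062), (22.382108688354492, 22.914966583251953), 144.1179656982422) [ 509.5 -291. ] [ 509.5 -291.3]
tray frame -52.55109766794546 -0.02256749460360875
```

The rows are not in the units I measure in: shifts go in shares of 750 mm and turns go in shares of pi/2 rad. I convert before sending: -120 mm / 750 = -0.16, -100 mm / 750 = -0.1333.

Emit:
shift_gripper(
  rows={"steps": [[5,0,0,-0.0107,0],[5,0,0,-0.0333,0],[5,0,0,-0.08,0],[5,0,0,-0.1333,0],[5,0,0,-0.16,0]]},
)

```text
time: 33.17
tool_pos: [513.2, 275.5, 332.5]
tcp_rot: [3.137, -0.002, 1.571]
contact_force: [0.2, 0.0, -1.0]
grip_width: 17.0
finger_force: 30.0
```

Emit:
shift_gripper(
  rows={"steps": [[5,-0.0267,0,0,0],[5,-0.08,0,0,0],[5,-0.14,0,0,0],[5,-0.2,-0.0013,0,0],[5,-0.26,-0.0013,0,0]]},
)

```text
time: 33.8
tool_pos: [511.0, 77.8, 327.9]
tcp_rot: [-3.14, 0.0, 1.57]
contact_force: [0.3, 0.0, -1.2]
grip_width: 16.9
finger_force: 30.0
```

Emit:
shift_gripper(
  rows={"steps": [[5,-0.06,0,0,0],[5,-0.12,0,0,0],[5,-0.18,-0.0013,0,0],[5,-0.24,-0.0013,0,0],[5,-0.3,-0.0013,0,0]]},
)

```text
time: 34.42
tool_pos: [509.7, -146.9, 327.9]
tcp_rot: [-3.14, -0.0, 1.57]
contact_force: [0.7, 0.6, -0.2]
grip_width: 16.5
finger_force: 30.0
```

Emit:
shift_gripper(
  rows={"steps": [[5,-0.06,0,0,0],[5,-0.1133,0,0,0],[5,-0.16,-0.0013,0,0],[5,-0.1867,-0.0013,0,0],[5,-0.196,-0.002,0,0]]},
)

```text
time: 35.05
tool_pos: [508.8, -292.6, 328.1]
tcp_rot: [-3.141, -0.001, 1.569]
contact_force: [0.4, 0.3, 0.1]
grip_width: 16.6
finger_force: 30.0
```

Emit:
shift_gripper(
  rows={"steps": [[5,0,0,0.02,0],[5,0,0,0.0467,0],[5,0,0,0.0693,0],[5,0,0,0.0693,0],[5,0,0,0.0693,0]]},
)

```text
time: 35.67
tool_pos: [509.7, -291.0, 276.9]
tcp_rot: [3.141, 0.0, 1.572]
contact_force: [-0.8, -0.5, -0.4]
grip_width: 16.7
finger_force: 30.0
```

Converted, 19 mm / 750 = 0.0253, 15 mm / 750 = 0.02.

Emit:
shift_gripper(
  rows={"steps": [[5,-0.0007,0,0.0067,0],[5,-0.0007,0,0.0133,0],[5,-0.0007,0,0.02,0],[5,-0.0007,0,0.0253,0],[5,-0.0007,0,0.0253,0]]},
)

```text
time: 36.3
tool_pos: [509.4, -292.1, 257.3]
tcp_rot: [-3.141, -0.0, 1.571]
contact_force: [-0.6, 0.9, -0.6]
grip_width: 16.5
finger_force: 30.0
```

Emit:
shift_gripper(
  rows={"steps": [[5,0,0,0.0013,0],[5,0,0,0.0033,0],[5,0,0,0.0053,0],[5,0,0,0.0053,0]]},
)

```text
time: 36.8
tool_pos: [509.4, -292.2, 253.6]
tcp_rot: [-3.141, -0.0, 1.571]
contact_force: [-0.5, -0.3, 0.1]
grip_width: 17.0
finger_force: 30.0
```

Converted, 1.5 mm / 750 = 0.002, 1 mm / 750 = 0.0013.

Emit:
shift_gripper(
  rows={"steps": [[5,0,0,0.0013,0],[5,0,0,0.002,0],[5,0,0,0.002,0]]},
)

```text
time: 37.17
tool_pos: [509.6, -292.2, 252.7]
tcp_rot: [3.141, 0.0, 1.571]
contact_force: [-0.8, 0.7, 4.3]
grip_width: 16.6
finger_force: 30.0
```

Converted, -4 mm / 750 = -0.0053.

Emit:
shift_gripper(
  rows={"steps": [[50,0,0,0,0],[50,0,0,0,0],[50,0,0,0,0],[50,0,0,0,0],[50,0,0,-0.0053,0]]},
)

```text
time: 37.8
tool_pos: [509.4, -292.1, 256.0]
tcp_rot: [-3.141, -0.0, 1.571]
contact_force: [1.3, -0.6, 0.3]
grip_width: 49.8
finger_force: 0.0
```

Emit:
shift_gripper(
  rows={"steps": [[50,0,0,-0.0267,0],[50,0,0,-0.08,0],[50,0,0,-0.1333,0],[85,0,0,-0.16,0],[85,0,0,-0.16,0]]},
)

```text
time: 38.42
tool_pos: [509.6, -292.2, 378.1]
tcp_rot: [3.138, 0.002, 1.571]
contact_force: [0.1, 0.2, -0.6]
grip_width: 65.4
finger_force: 0.0
```

Emit:
shift_gripper(
  rows={"steps": [[85,0.0533,0.008,0,0],[85,0.12,0.0187,0,0],[85,0.1867,0.0287,0,0],[85,0.2533,0.0387,0,0],[85,0.32,0.0493,0,0]]},
)

```text
time: 39.05
tool_pos: [546.3, -50.5, 374.8]
tcp_rot: [-3.139, -0.0, 1.571]
contact_force: [0.2, -0.7, -0.4]
grip_width: 85.1
finger_force: 0.0
```

Emit:
shift_gripper(
  rows={"steps": [[85,0.0667,0.0107,0,0],[85,0.1333,0.02,0,0],[85,0.2,0.0307,0,0],[85,0.2467,0.038,0,0],[85,0.2657,0.0407,0,0]]},
)

```text
time: 39.67
tool_pos: [576.8, 148.9, 374.6]
tcp_rot: [-3.139, 0.0, 1.573]
contact_force: [0.6, -0.5, -0.7]
grip_width: 84.8
finger_force: 0.0
```

Emit:
shift_gripper(
  rows={"steps": [[85,0,0,0.0133,0],[85,0,0,0.06,0],[85,0,0,0.1067,0],[85,0,0,0.1267,0],[85,0,0,0.1267,0]]},
)

```text
time: 40.3
tool_pos: [576.9, 146.1, 280.2]
tcp_rot: [-3.139, 0.001, 1.57]
contact_force: [-0.1, -0.2, 0.4]
grip_width: 84.6
finger_force: 0.0
```

```bash
python3 look.py top t9 330 140 185 120 4
```

```text
(no output)
```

View pics/t9.png

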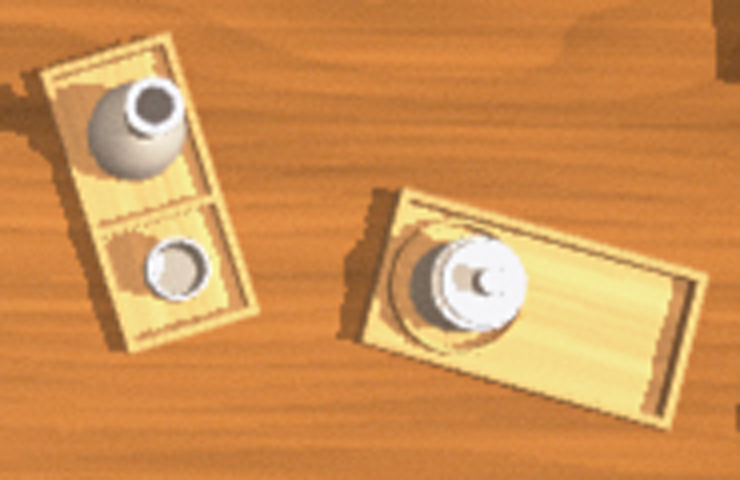

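The lid sits flat and centred on the jar, with its knob at about (452,209) px. Now the teacup.

Converted, 60 mm / 750 = 0.08, 56 mm / 750 = 0.0747.

Emit:
shift_gripper(
  rows={"steps": [[85,0,0,0.0267,0],[85,0,0,0.0533,0],[85,0,0,0.0747,0],[85,0,0,0.08,0],[85,0,0,0.08,0]]},
)

```text
time: 40.98
tool_pos: [577.2, 147.1, 221.6]
tcp_rot: [3.141, 0.0, 1.571]
contact_force: [0.0, 0.5, -0.4]
grip_width: 84.6
finger_force: 0.0
```

Emit:
shift_gripper(
  rows={"steps": [[30,0,0,0,0],[30,0,0,0,0],[30,0,0,0,0],[30,0,0,0,0],[30,0,0,0,0]]},
)

```text
time: 41.6
tool_pos: [577.1, 147.1, 221.4]
tcp_rot: [3.141, -0.0, 1.571]
contact_force: [0.7, 0.0, 2.4]
grip_width: 56.1
finger_force: 30.0
```

Emit:
shift_gripper(
  rows={"steps": [[30,0,0,0,0],[30,0,0,0,0]]},
)

```text
time: 41.85
tool_pos: [577.1, 147.1, 221.4]
tcp_rot: [3.141, 0.0, 1.571]
contact_force: [0.2, 0.7, 3.2]
grip_width: 56.1
finger_force: 30.0
```

Emit:
shift_gripper(
  rows={"steps": [[30,0,0,-0.0133,0],[30,0,0,-0.0467,0],[30,0,0,-0.1,0],[30,0,0,-0.1467,0],[30,0,0,-0.1667,0]]},
)

```text
time: 42.48
tool_pos: [577.0, 147.2, 348.3]
tcp_rot: [3.139, -0.0, 1.571]
contact_force: [0.3, -0.9, -2.2]
grip_width: 56.1
finger_force: 30.0
```

Converted, -190 mm / 750 = -0.2533, -145 mm / 750 = -0.1933.

Emit:
shift_gripper(
  rows={"steps": [[30,-0.02,-0.004,-0.0133,0],[30,-0.0733,-0.0133,-0.0267,0],[30,-0.1333,-0.024,-0.0267,0],[30,-0.1933,-0.0347,-0.0267,0],[30,-0.2533,-0.0453,-0.0267,0]]},
)

```text
time: 43.1
tool_pos: [541.9, -45.0, 364.9]
tcp_rot: [-3.139, -0.0, 1.57]
contact_force: [0.8, 0.3, -2.4]
grip_width: 55.7
finger_force: 30.0
```

Emit:
shift_gripper(
  rows={"steps": [[30,-0.06,-0.0107,0,0],[30,-0.12,-0.0213,0,0],[30,-0.18,-0.032,0,0],[30,-0.24,-0.0427,0,0],[30,-0.2933,-0.0507,0,0]]},
)

```text
time: 43.72
tool_pos: [503.5, -265.0, 364.8]
tcp_rot: [-3.139, -0.001, 1.57]
contact_force: [0.4, 0.2, -1.2]
grip_width: 56.2
finger_force: 30.0
```

Emit:
shift_gripper(
  rows={"steps": [[30,-0.0533,-0.0093,0,0],[30,-0.1067,-0.0187,0,0],[30,-0.144,-0.024,0,0],[30,-0.1661,-0.028,0,0],[30,-0.1661,-0.028,0,0]]},
)

```text
time: 44.35
tool_pos: [483.3, -388.2, 365.2]
tcp_rot: [-3.14, -0.001, 1.569]
contact_force: [-0.5, 0.4, -1.5]
grip_width: 56.1
finger_force: 30.0
```

Emit:
shift_gripper(
  rows={"steps": [[30,0,0,0.0267,0],[30,0,0,0.08,0],[30,0,0,0.1333,0],[30,0,0,0.1667,0],[30,0,0,0.1667,0]]},
)

```text
time: 44.98
tool_pos: [483.8, -385.8, 239.2]
tcp_rot: [-3.138, -0.004, 1.572]
contact_force: [-0.3, -0.1, -1.0]
grip_width: 56.2
finger_force: 30.0
```

Converted, 19 mm / 750 = 0.0253, 16 mm / 750 = 0.0213.

Emit:
shift_gripper(
  rows={"steps": [[30,0,0,0.0067,0],[30,0,0,0.0147,0],[30,0,0,0.0213,0],[30,0,0,0.0253,0],[30,0,0,0.0253,0]]},
)

```text
time: 45.6
tool_pos: [483.9, -387.5, 222.0]
tcp_rot: [-3.141, -0.0, 1.571]
contact_force: [1.2, 0.6, -2.0]
grip_width: 56.0
finger_force: 30.0
```

Emit:
shift_gripper(
  rows={"steps": [[30,0,0,0.0013,0],[30,0,0,0.0027,0],[30,0,0,0.004,0],[30,0,0,0.004,0]]},
)

```text
time: 46.1
tool_pos: [484.0, -387.4, 219.2]
tcp_rot: [-3.142, -0.0, 1.571]
contact_force: [-0.1, -0.3, -1.9]
grip_width: 55.9
finger_force: 30.0
```

Converted, 2 mm / 750 = 0.0027, 1 mm / 750 = 0.0013.

Emit:
shift_gripper(
  rows={"steps": [[30,0,0,0.0013,0],[30,0,0,0.0027,0],[30,0,0,0.0027,0]]},
)

```text
time: 46.48
tool_pos: [484.0, -387.5, 217.5]
tcp_rot: [3.141, 0.0, 1.571]
contact_force: [-0.1, 1.2, 1.2]
grip_width: 56.0
finger_force: 30.0
```

Emit:
shift_gripper(
  rows={"steps": [[80,0,0,0,0],[80,0,0,0,0],[80,0,0,0,0],[80,0,0,0,0],[80,0,0,0,0]]},
)

```text
time: 47.1
tool_pos: [484.0, -387.5, 217.2]
tcp_rot: [3.142, 0.0, 1.571]
contact_force: [-0.4, -0.5, -0.1]
grip_width: 80.0
finger_force: 0.0
```

Emit:
shift_gripper(
  rows={"steps": [[80,0,0,-0.0267,0],[80,0,0,-0.0867,0],[80,0,0,-0.1467,0],[80,0,0,-0.2,0],[80,0,0,-0.2133,0]]},
)

```text
time: 47.72
tool_pos: [484.2, -387.6, 380.3]
tcp_rot: [3.138, 0.004, 1.571]
contact_force: [-0.4, 1.2, -0.3]
grip_width: 80.1
finger_force: 0.0
```

Emit:
shift_gripper(
  rows={"steps": [[80,0.06,0,0,0],[80,0.1267,0,0,0],[80,0.1933,0,0,0],[80,0.26,0,0,0],[80,0.3267,0,0,0]]},
)

```text
time: 48.35
tool_pos: [483.5, -140.8, 376.0]
tcp_rot: [-3.14, -0.001, 1.57]
contact_force: [0.3, 0.7, -0.5]
grip_width: 80.0
finger_force: 0.0
```

Emit:
shift_gripper(
  rows={"steps": [[80,0.0667,0,0,0],[80,0.1333,0,0,0],[80,0.2,0,0,0],[80,0.2667,0,0,0],[80,0.32,0,0,0]]},
)

```text
time: 48.98
tool_pos: [483.4, 99.4, 376.0]
tcp_rot: [-3.14, 0.0, 1.572]
contact_force: [-0.6, -0.1, 0.1]
grip_width: 80.3
finger_force: 0.0
```

Emit:
shift_gripper(
  rows={"steps": [[80,0,0,0,0],[80,0,0,0,0]]},
)

```text
time: 49.22
tool_pos: [483.8, 97.2, 376.4]
tcp_rot: [-3.14, 0.001, 1.571]
contact_force: [0.5, -0.1, 0.1]
grip_width: 80.4
finger_force: 0.0
```

```bash
python3 look.py top t10 150 110 365 175 2
python3 - <<'E'
from h import *
d=np.load("t10.npz"); a=np.load("top0.npz")
# vase, bowl, brush: change of picture since the start
hs=cv2.cvtColor(d["color"],cv2.COLOR_RGB2HSV)
w=((hs[...,1]<45)&(hs[...,2]>215)).astype(np.uint8)
for n,m,ax,L,z in(("tea",(496.1,-342.1),(-.256,-.967),[(425,470,190,235),(470,505,195,245)],[20+7,91]),("sake",(570.2,-83.5),(-.95,-.314),[(355,380,155,178),(364,386,197,217)],[141,48])):
    for (x0,x1,y0,y1),zz in zip(L,z):
        q=np.zeros_like(w); q[y0:y1,x0:x1]=w[y0:y1,x0:x1]
        C=max(cv2.findContours(q,0,cv2.CHAIN_APPROX_NONE)[0],key=len); e=cv2.fitEllipse(C)
        if n=="tea" and zz==27: zz=66
        p=ray(d,*e[0],zz)-m; A=np.array(ax); print(n,np.round(e[0],1),"size",np.round(e[1],1),"tray frame",(p@A).round(1),(p@[-A[1],A[0]]).round(1))
E
```

```text
tea [450.1 210.5] size [20.5 23. ] tray frame -52.0 -0.6
tea [491.5 220.4] size [20.3 21.2] tray frame 46.3 -0.1
sake [368.7 167.8] size [13.4 18.6] tray frame -34.7 0.4
sake [372.1 207.3] size [ 9.9 13.5] tray frame 56.0 -7.6
```

View pics/t10.png

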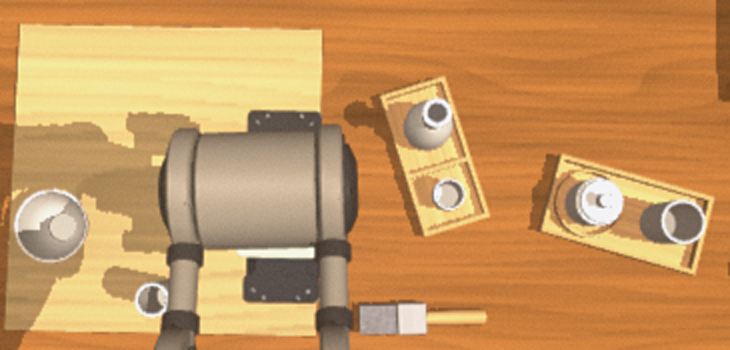

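All five pieces sit upright in their compartments: flask rim (368,166), cup (374,207), lidded jar (449,211), teacup (491,220). The vase, bowl and brush have not moved. Handing in.

```bash
python3 -c "
from plant import bot, imaging, monitor
print(bot.close_job())"
```

```text
the job is handed in; nothing more can be done
None
```

The job is handed in at about 49 s of the 122 s limit, with the flask, sake cup, lidded jar and teacup upright in their trays and the vase, bowl and brush unmoved in the last picture; no verdict came back.

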